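# Push a mortar bar past the post into its bay

## Task

Put the long mortar bar away in the aluminium bay on the bench: push it with the fingertips, at one end and the other as needed, so that it angles past the steel post and finally lies behind the post, flush along the bay's back fence. Push it gently and keep it flat on the worktop, without picking it up. Leave the two mortar cubes, the red bung and the vial standing round it where they are.

Things in the scene. Friction and masses are not known exactly. Their poses are not given: they have to be found in the camera images.
- bar_center (a point): centre of the loose plain grey mortar bar, 200 x 25 x 25 mm, about 0.26 kg, lying on the worktop in front of the bay; x runs along its length, z up; the centre is 12.5 mm above the worktop. Small steel studs, almost flush, in its end faces; both ends are alike, either may lead. It slides with plain friction (1 to 2 N).
- bay: fixed three-sided bay of aluminium fence, 30 mm high, 12 mm thick, no floor, open towards the bar. Origin at worktop level, middle of the back fence's inner face (x = 0). x points into the bay, y along the back fence, away from the post's side. Side fences: inner faces at y = +-112.5 mm, from x = 0 to x = -50 mm. The post before the mouth keeps the bar from going straight in.
- bay_home (a point): where the bar's centre lies when it is home: x = -12.5 mm, y = 0, z = 12.5 mm in the bay's frame (same axes); the bar then lies along y, with 12.5 mm of end play either way
- post_foot (a point): foot, at worktop level, of the fixed upright round steel post, 28 mm in diameter and 50 mm high, at x = -75 mm, y = -75 mm in the bay's frame; same axes as the bay. 61 mm are free between post and back fence.
- cube_near: bystander: loose grey mortar cube, 28 mm, behind the back fence, the one nearer the robot; origin at its underside
- cube_back: bystander: loose grey mortar cube, 28 mm, behind the back fence, the one farther from the robot; origin at its underside
- bung: bystander: loose red-brown rubber bung, 31 mm in diameter, 26 mm high, beside the bay's far end; origin at its underside
- vial: bystander: loose upright small vial with white cap, 25 mm in diameter, 53 mm high, beyond the bay's mouth; origin at its underside

How it is judged (in metres and radians):
At the end, for the whole second after the job is handed in: The bar lies flat and at rest inside the bay, behind the post: its long side within 5 mm of the back fence, parallel to it within 0.05 rad, its centre within 16 mm of the middle of the fence (x of bar_center in the frame of bay between -0.0175 and -0.009 m and y of bar_center in the frame of bay between -0.016 and 0.016 m and angle between the x axis of bar_center and the y axis of bay, either way round below 0.05 rad and height (world z) of bar_center below 0.016 m and linear speed of mortar_bar below 0.01 m/s); the robot touches nothing.
It fails at once if the mortar bar is lifted off the worktop (centre more than 8 mm above its resting height) or tipped by more than 0.2 rad (height (world z) of bar_center above 0.0205 m or angle between bar_center's own z axis and vertical above 0.2 rad).
It fails at once if the fingers press on the bar with more than 60 N (contact force between the fingers and mortar_bar above 60 N).
It fails at once if a bystander (mortar cubes, bung or vial) is moved by more than 20 mm (distance of any of cube_near, cube_back, bung, vial from where it was at the start of the episode above 0.02 m).
It also fails if it takes over 72 s, if anything falls off the work surface, if the arm or the gripper's body presses on something with over 40 N, if the wrist force passes 120 N, or if a joint passes its speed limit or range.

## Robot

A 6-joint arm with a two-finger parallel gripper is mounted at the origin on a cart in front of the work surface, level with it; the furniture and walls round the work are solid. World frame = base frame: x ahead of the robot, y to its left, z up, the work surface at z = 0. Lengths are in mm, angles in rad, forces in N, time in s.
With the tool pointing down it reaches from about 275 to 750 mm from the base axis. Payload 10.2 kg.
Tool frame: the origin (TCP) lies at the very end of the fingers, on their centre line; the grasp point (between the pads) lies 19 mm behind it; x points along the fingers, y is the direction in which the jaws open and shut, and the axes are right-handed (so a half turn about x gives the same grasp; the last joint's range is limited). The gripper opens to 85 mm and grips with 20 to 120 N. Pads are 22 mm wide; open, the fingers measure 114 mm over their backs; the gripper's body (76 mm by 85 mm) begins 54 mm behind the grasp point. The pads swing forward as they close: fully open they stand 13 mm farther back than shut.
Start: joints at [-1.523, 0.313, 1.498, -0, 1.331, -0.223], TCP at [140.425, -505.877, 231.294] pointing down, gripper open.
Joint ranges: [-2.94, 2.94], [-0.97, 2.17], [0.19, 2.56], [-1.23, 4.37], [0.02, 3.11], [-2.88, 2.88]. Speed limits (rad/s): [2.39, 2.39, 3.01, 3.14, 3.14, 3.14].

## Interface

Orientations are given as a unit quaternion [w, x, y, z].
In Python, from rig import ctrl gives the robot as it stands. The module is installed in compiled form; this text tells all that it offers.
- The arm moves only by the tool move_arm, never from a script. Its argument "targets" is a list that holds one entry, the list of rows, each a list of 7 numbers: the opening, from 0 (shut) to 1 (fully open), then the shift along the tool's x, y, z each as a share of 150 mm, from -1 to 1, then the turn, a rotation vector about the tool's x, y, z each as a share of 60 degrees, from -1 to 1. A call has 1 to 5 rows; each row shifts and turns the commanded pose from where the row before left it, along the tool's axes as they then stand; what a row does not reach is not made up. A row lasts 1/10 s, in which the tool goes at most 50 mm and 8.59 degrees, less where a joint would pass 70% of its speed; a pose out of reach is approached as far as the arm can. A call with a number of a shift or a turn outside -1 to 1 is refused whole. A call with a gripper value outside its range is refused whole. The fingers move at their own pace and stop on an object; "force" is the grip in N (left out, the last holds). Time passes only in rows, so rows that do not move let the fingers close. It gives the time, the measured TCP pose, the force and the opening at its end, in the units of the state.
- ctrl.sense(): the state, without advancing time (a new reading comes with each control period).
- ctrl.capture(name): name is "scene" or "top"; returns the picture (420x560x3 uint8, red, green, blue); there is no depth.
- ctrl.calibration(name): a dict with "camera_matrix" (3x3 intrinsics, pixels), "D" ([k1, k2, p1, p2, k3] as OpenCV has them; the pictures are not rectified), "extrinsics" (4x4, takes a point from world to camera coordinates). Camera axes: x right, y down, z forward; pixel columns grow to the right and rows downward; lengths in mm; the calibration is good to about 2 mm. A picture is of the moment at which its call begins. calibration takes no time and is no camera call.
- ctrl.finish_job(): hands the job in, once; it reports no verdict.
Trained networks look in the newest picture that a camera, given by its name, has taken for a name from the list of things; names that differ only in an ending like _2 or _b are one class to them, and where a whole thing is asked for, a point or a joint stands for the part that bears it (a point fixed in the world has none). Each returns a list of dicts, best first, with "confidence" (0 to 1); they miss things now and then, are a little off and sometimes report something else, mostly with a low value. They report only what shows in the picture. A call takes as long as a camera call.
- ctrl.recognise(label, camera): "point" ([row, column] in pixels, amid what is visible of it).
- ctrl.cut_out(label, camera): "pixels" (420x560 bool, what is visible of it) and "point" ([row, column] in pixels, amid what is visible of it).
The state is a dict: "time_s": time; "joints": joint angles; "dq": joint speeds; "tau": joint torques, N m; "eef_pos": TCP position; "ee_rot": TCP orientation; "force": force on the tool from outside, world axes, zero at the start; "wrist_torque": the same for the moment, N m; "grip_width": opening from 0.0 (shut) to 1.0 (fully open).
Only numpy, scipy, OpenCV 4.12 (cv2) and the standard library are available. Lean on these libraries where they do the work, as an engineer would, in place of code of your own. Each camera call takes 0.05 s, during which the arm holds its last target.

## Working session

There is one attempt and no reset: what is moved stays moved. The work goes in short steps, Python scripts to look and compute and a tool call to move; the robot and the scene stay as the last step left them, time stands still between calls to the robot, and variables do not carry over. Pictures are saved under pics/ and viewed, and the job is handed in when it is done.

Besides the shell and the picture viewer there is one more tool, called after "Emit:" as name(argument=value, ...) on one line, values as JSON. move_arm: Moves the arm, as the interface text tells. Shift numbers are shares of 150 mm and turn numbers shares of 60 degrees, none past 1 either way. Its arguments: {"type":"object","properties":{"targets":{"type":"array","items":{"type":"array","items":{"type":"array","items":{"type":"number","minimum":-1,"maximum":1}}}},"force":{"type":"number"}},"required":["targets"]}

```bash
mkdir -p pics
cat > h.py <<'E'
import numpy as np, cv2
from rig import ctrl
def snap(n,f):
    im=ctrl.capture(n); cv2.imwrite('pics/'+f,cv2.cvtColor(im,cv2.COLOR_RGB2BGR)); return im
def cal(n):
    c=ctrl.calibration(n); return np.array(c["camera_matrix"],float),np.array(c["D"],float),np.array(c["extrinsics"],float)
def ground(n,rc,z):
    K,D,T=cal(n); rc=np.atleast_2d(rc).astype(float)
    u=cv2.undistortPoints(rc[:,::-1].reshape(-1,1,2).copy(),K,D).reshape(-1,2)
    R,t=T[:3,:3],T[:3,3]; C=-R.T@t
    d=np.c_[u,np.ones(len(u))]@R
    s=(z-C[2])/d[:,2]
    return C+s[:,None]*d
def proj(n,P):
    K,D,T=cal(n); p,_=cv2.projectPoints(np.atleast_2d(P).astype(float),cv2.Rodrigues(T[:3,:3])[0],T[:3,3],K,D)
    return p.reshape(-1,2)[:,::-1]
E
python3 - <<'E'
from h import *
for n in("scene","top"):
    snap(n,n+"0.png"); K,D,T=cal(n); print(n,K.round(1).tolist(),D,(-T[:3,:3].T@T[:3,3]).round(0))
    for l in ["bar_center","bay","post_foot","cube_near","cube_back","bung","vial"]:
        for r in ctrl.recognise(l,n)[:2]: print(l,r, ground(n,r["point"],0).round(0))
print(ctrl.sense())
E
```

```text
scene [[517.1, 0.0, 283.2], [0.0, 517.1, 206.9], [0.0, 0.0, 1.0]] [-0.17082617  0.          0.          0.          0.        ] [ 134. -903.  482.]
bay {'point': [253.0, 269.6], 'confidence': 0.88} [[ 463. -359.    0.]]
post_foot {'point': [252.3, 268.6], 'confidence': 0.93} [[ 462. -357.    0.]]
cube_near {'point': [266.7, 303.2], 'confidence': 0.61} [[ 486. -415.    0.]]
cube_back {'point': [239.8, 329.2], 'confidence': 0.86} [[ 560. -382.   -0.]]
cube_back {'point': [198.5, 336.8], 'confidence': 0.36} [[ 649. -288.    0.]]
bung {'point': [195.0, 337.6], 'confidence': 0.7} [[ 658. -279.    0.]]
bung {'point': [189.9, 223.0], 'confidence': 0.57} [[ 492. -147.    0.]]
vial {'point': [170.6, 297.1], 'confidence': 0.63} [[ 650. -161.    0.]]
top [[403.6, 0.0, 282.9], [0.0, 403.6, 205.9], [0.0, 0.0, 1.0]] [-0.09341372  0.          0.          0.          0.        ] [ 396. -301.  874.]
bar_center {'point': [217.4, 228.2], 'confidence': 0.84} [[ 500. -169.    0.]]
bay {'point': [226.0, 323.5], 'confidence': 0.57} [[ 479. -377.    0.]]
bay {'point': [191.8, 337.0], 'confidence': 0.53} [[ 
[... 382 characters left out ...]
1. -195.    0.]]
{'time_s': 0.8, 'joints': array([-1.52336764e+00,  3.12863236e-01,  1.49771502e+00,  2.93193015e-05,
        1.33099314e+00, -2.23376257e-01]), 'dq': array([-9.03956540e-04, -1.28335563e-03, -6.34149913e-05,  3.87465599e-04,
       -3.14462995e-04,  3.02590080e-04]), 'tau': array([ 6.61801296e-04, -4.12141585e+01, -2.59890980e+01, -1.76810177e-04,
        4.48567043e-04,  2.94993572e-05]), 'eef_pos': array([ 140.44883454, -505.86723902,  231.30733586]), 'ee_rot': array([ 0.09545765,  0.70064439,  0.09544091, -0.70062565]), 'force': array([ 0.3475826 , -0.32764706,  0.27868265]), 'wrist_torque': array([-0.01657028,  0.01251341,  0.01782622]), 'grip_width': 0.9987490152776061}
```

View pics/top0.png

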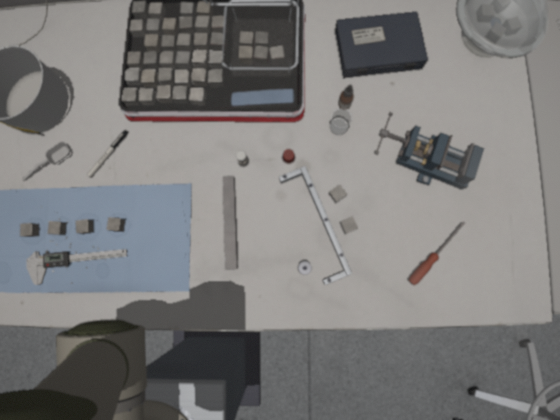

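View pics/scene0.png

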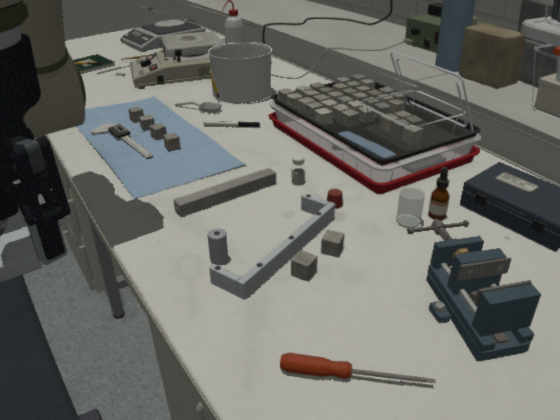

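Run:
```python
import cv2
im=cv2.imread('pics/top0.png')[110:290,180:390]
cv2.imwrite('pics/top0c.png',cv2.resize(im,None,fx=3.3,fy=3.3,interpolation=cv2.INTER_CUBIC))
```

```text
(no output)
```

View pics/top0c.png

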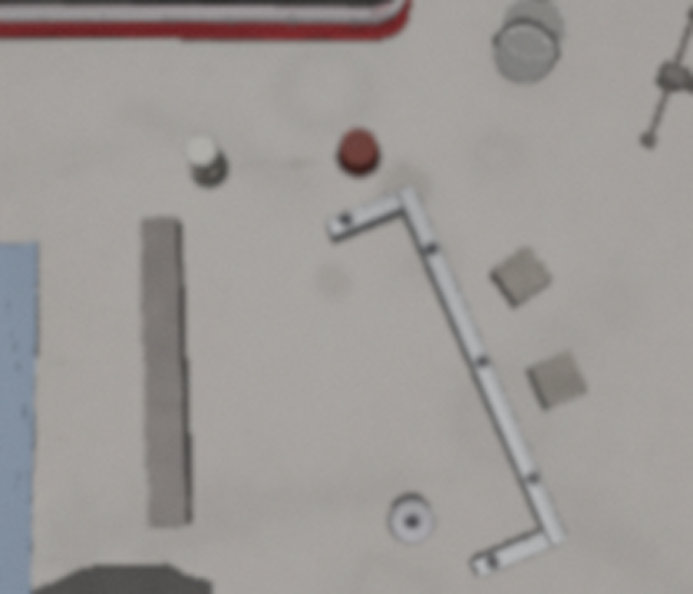

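```bash
cat >> h.py <<'E'
def pose2(p,Q):
    c,s=np.cos(p[2]),np.sin(p[2]); Q=np.asarray(Q,float)
    return np.c_[p[0]+c*Q[:,0]-s*Q[:,1],p[1]+s*Q[:,0]+c*Q[:,1],Q[:,2]]
BAYT=np.array([[0,112.5,30],[12,124.5,30],[0,-112.5,30],[12,-124.5,30],[-50,112.5,30],[-50,124.5,30],[-50,-112.5,30],[-50,-124.5,30]])
def box(x0,x1,y0,y1,z): return np.array([[x0,y0,z],[x1,y0,z],[x1,y1,z],[x0,y1,z]],float)
def overlay(n,src,dst,polys,crop,f):
    im=cv2.imread('pics/'+src); r0,r1,c0,c1=crop
    im=cv2.resize(im[r0:r1,c0:c1],None,fx=f,fy=f,interpolation=cv2.INTER_CUBIC)
    for P,col in polys:
        q=proj(n,P)[:,::-1]; q=(q-[c0,r0]+.5)*f-.5
        cv2.polylines(im,[np.round(q*8).astype(np.int32).reshape(-1,1,2)],True,col,1,cv2.LINE_AA,3)
    cv2.imwrite('pics/'+dst,im)
def baypolys(b):
    return [(pose2(b,np.array([[0,112.5,30],[-50,112.5,30],[-50,124.5,30],[12,124.5,30],[12,-124.5,30],[-50,-124.5,30],[-50,-112.5,30],[0,-112.5,30]])),(0,255,0)),
      (pose2(b,[[-75+14*np.cos(a),-75+14*np.sin(a),50] for a in np.linspace(0,6.28,30)]),(0,255,255)),
      (pose2(b,[[-75+14*np.cos(a),-75+14*np.sin(a),0] for a in np.linspace(0,6.28,30)]),(0,128,255))]
def barpoly(p,z=25): return (pose2(p,box(-100,100,-12.5,12.5,z)),(255,0,255))
E
cat > fit0.py <<'E'
from h import *
from scipy.optimize import least_squares
cr=np.array([[403,212],[410,187],[540,529],[566,540],[336,242],[329,222],[470,557],[483,575]],float)
cr[6],cr[7]=[470,557],[483,575]
px=(cr+.5)/3.3-.5+[180,110]
f=lambda p:(proj("top",pose2(p,BAYT))[:,::-1]-px).ravel()
r=least_squares(f,[520,-390,-np.pi/2+.4]); b=r.x; print(b,r.fun.reshape(-1,2).round(1).tolist())
bc=np.array([[142,218],[181,218],[188,525],[150,527]],float); bp=(bc+.5)/3.3-.5+[180,110]
f=lambda p:(proj("top",pose2(p,[[100,12.5,25],[100,-12.5,25],[-100,-12.5,25],[-100,12.5,25]]))[:,::-1]-bp).ravel()
r=least_squares(f,[500,-169,0.]); p=r.x; print(p,r.fun.reshape(-1,2).round(1).tolist())
np.save('b.npy',b)
overlay("top","top0.png","o1.png",baypolys(b)+[barpoly(p)],(110,290,180,390),3.8)
overlay("scene","scene0.png","o2.png",baypolys(b)+[barpoly(p)],(130,310,150,360),3.8)
E
python3 fit0.py
```

```text
[ 487.5235244  -373.10365076   -1.18012237] [[-0.0, -1.3], [0.8, -0.9], [1.3, 0.5], [1.1, 0.2], [-1.2, -1.4], [-1.3, -0.4], [0.4, 1.6], [-1.2, 1.5]]
[ 4.88106223e+02 -1.75818916e+02  3.36928785e-02] [[0.2, 0.2], [-0.1, -0.4], [0.2, 0.2], [-0.2, 0.0]]
```

View pics/o1.png

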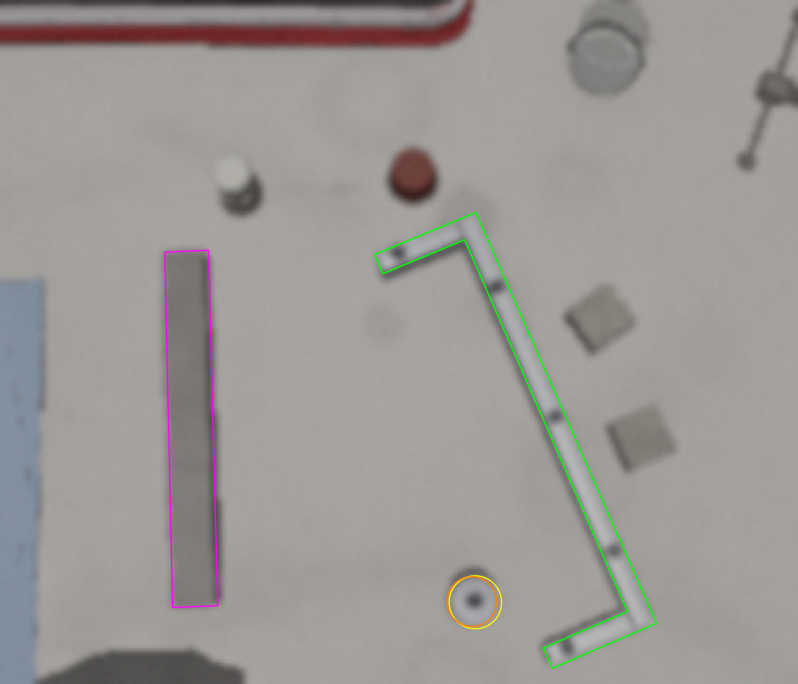

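View pics/o2.png

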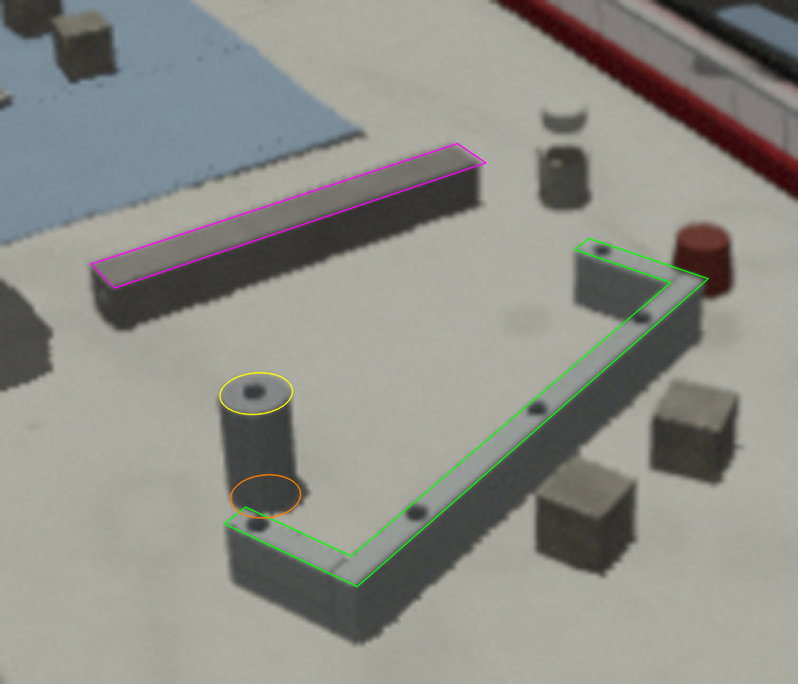

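```bash
cat >> h.py <<'E'
from scipy.spatial.transform import Rotation as Ro
b=np.load('b.npy') if __import__('os').path.exists('b.npy') else None
def b2w(x,y,z=0): return pose2(b,[[x,y,z]])[0]
def w2b(P):
    P=np.atleast_2d(P); c,s=np.cos(b[2]),np.sin(b[2]); d=P[:,:2]-b[:2]
    return np.c_[c*d[:,0]+s*d[:,1],-s*d[:,0]+c*d[:,1]]
def tool():
    s=ctrl.sense(); q=np.array(s["ee_rot"]); R=Ro.from_quat(q[[1,2,3,0]]).as_matrix()
    return np.array(s["eef_pos"]),R,s
def go(target,yaw=None,pos=None,R=None,speed=50):
    """target world xyz; yaw = world angle of tool z axis (mod pi), prints rows in units"""
    p,R0,s=tool()
    if pos is None: pos=p
    if R is None: R=R0
    d=R.T@(np.array(target)-pos)
    cur=np.arctan2(R[1,2],R[0,2]); 
    dy=0 if yaw is None else (yaw-cur+np.pi/2)%np.pi-np.pi/2
    # tool x is down: turn about tool x by -dy
    n=int(max(np.ceil(np.linalg.norm(d)/speed-1e-6),np.ceil(abs(np.degrees(dy))/8.5),1))
    print("pos",pos.round(1),"yawz",round(cur,3),"d_tool mm",d.round(1),"u",(d/150).round(4),"turnx",round(-np.degrees(dy)/60,4),"n",n,"t",s["time_s"],"bay",w2b(pos).round(1))
    return
E
python3 - <<'E'
from h import *
p,R,s=tool(); print(R.round(3)); print(w2b(p))
for l,n in [("vial",(162.6+0,243)),("bung",(110+195/3.8,180+413/3.8)),]:
    print(l,ground("top",n,0).round(0), w2b(ground("top",n,0)).round(0))
# first contact finger position: near end, s=-88 from centre, left side offset
bar=np.array([488.1,-175.8,.0337])
for off in (50,14):
  t=pose2(bar,[[-88,12.5+off,60]])[0]; print(t, w2b(t)); go(t,bar[2])
print("baraxis in bay",w2b(pose2(bar,[[100,0,0],[-100,0,0],[0,0,0]])).round(0))
E
```

```text
[[ 0.     0.268 -0.964]
 [-0.    -0.964 -0.268]
 [-1.     0.    -0.   ]]
[[  -9.40989429 -371.48144583]]
vial [[ 623. -201.    0.]] [[-108.  191.]]
bung [[ 625. -303.    0.]] [[-13. 154.]]
[ 398.04411428 -116.30052565   60.        ] [[-271.52848656   15.05625724]]
pos [ 140.4 -505.9  231.3] yawz -2.871 d_tool mm [ 171.3 -306.5 -352.4] u [ 1.142  -2.0431 -2.3494] turnx 0.2264 n 10 t 0.8 bay [[  -9.4 -371.5]]
[ 399.25708466 -152.28008517   60.        ] [[-237.7979793     2.47639715]]
pos [ 140.4 -505.9  231.3] yawz -2.871 d_tool mm [ 171.3 -271.5 -344. ] u [ 1.1421 -1.8098 -2.293 ] turnx 0.2264 n 10 t 0.8 bay [[  -9.4 -371.5]]
baraxis in bay [[-147.  169.]
 [-217.  -18.]
 [-182.   76.]]
```

Emit:
move_arm(targets=[[[0, 0, 0, 0, -0.14, 0, 0], [0, 0, 0, 0, -0.14, 0, 0], [0, 0, 0, 0, -0.14, 0, 0], [0, 0, 0, 0, -0.14, 0, 0], [0, 0, 0, 0, -0.14, 0, 0]]])

```text
time_s: 1.3
eef_pos: [140.4, -505.9, 231.3]
ee_rot: [0.342, 0.619, 0.342, -0.619]
force: [0.6, -0.1, 0.1]
grip_width: 0.148
```

Emit:
move_arm(targets=[[[0, 0, 0, 0, -0.14, 0, 0], [0, 0, 0, 0, -0.14, 0, 0], [0, 0, 0, 0, -0.14, 0, 0], [0, 0, 0, 0, -0.14, 0, 0], [0, 0, 0, 0, 0, 0, 0]]])

```text
time_s: 1.8
eef_pos: [140.4, -505.9, 231.3]
ee_rot: [0.505, 0.495, 0.505, -0.495]
force: [-0.2, 0.1, -0.4]
grip_width: -0.002
```

Run:
```python
from h import *
p,R,s=tool(); print(R.round(3),s['joints'].round(2))
bar=np.array([488.1,-175.8,.0337])
t=pose2(bar,[[-86,12.5+30,60]])[0]; print(t); go(t,bar[2]+np.pi/2)
```

```text
[[-0.     1.     0.021]
 [ 0.     0.021 -1.   ]
 [-1.    -0.    -0.   ]] [-1.52  0.31  1.5  -0.    1.33 -1.54]
[ 400.71685113 -136.22178258   60.        ]
pos [ 140.4 -505.9  231.3] yawz -1.55 d_tool mm [ 171.3  267.9 -364.2] u [ 1.142   1.7861 -2.4277] turnx -0.0124 n 10 t 1.8 bay [[  -9.4 -371.5]]
```

Emit:
move_arm(targets=[[[0, 0, 0.18, -0.24, 0, 0, 0], [0, 0, 0.18, -0.24, 0, 0, 0], [0, 0, 0.18, -0.24, 0, 0, 0], [0, 0, 0.18, -0.24, 0, 0, 0], [0, 0, 0.18, -0.24, 0, 0, 0]]])

```text
time_s: 2.3
eef_pos: [272.6, -321.7, 231.4]
ee_rot: [0.504, 0.496, 0.503, -0.496]
force: [0.7, 0.1, 0.1]
grip_width: 0.004
```

Emit:
move_arm(targets=[[[0, 0.1, 0.18, -0.24, 0, 0, 0], [0, 0.1, 0.18, -0.24, 0, 0, 0], [0, 0.1, 0.18, -0.24, 0, 0, 0], [0, 0.1, 0.18, -0.24, 0, 0, 0], [0, 0.1, 0.18, -0.24, 0, 0, 0]]])

```text
time_s: 2.8
eef_pos: [404.2, -139.1, 156.0]
ee_rot: [0.504, 0.496, 0.503, -0.496]
force: [0.2, -1.0, 0.2]
grip_width: -0.003
```

Run:
```python
from h import *
bar=np.array([488.1,-175.8,.0337])
t=pose2(bar,[[-86,12.5+25,8]])[0]; print(t); go(t,bar[2]+np.pi/2)
```

```text
[ 400.88531924 -141.21894363    8.        ]
pos [ 404.2 -139.1  156. ] yawz -1.556 d_tool mm [148.   -3.5   2. ] u [ 0.9867 -0.0234  0.0134] turnx -0.018 n 3 t 2.8 bay [[-248.1   12.1]]
```

Emit:
move_arm(targets=[[[0, 0.32, 0, 0, 0, 0, 0], [0, 0.32, 0, 0, 0, 0, 0], [0, 0.32, 0, 0, 0, 0, 0], [0, 0.03, 0, 0, 0, 0, 0], [0, 0, 0, 0, 0, 0, 0]]])

```text
time_s: 3.3
eef_pos: [403.4, -140.8, 8.2]
ee_rot: [0.504, 0.496, 0.505, -0.496]
force: [0.3, -0.2, 1.1]
grip_width: -0.0
```

Run:
```python
from h import *
snap("top","t1.png");snap("scene","s1.png")
bar=np.array([488.1,-175.8,.0337])
p,R,s=tool(); print(s['force'])
t=pose2(bar,[[-86,12.5+11,8]])[0]; print(t); go(t,bar[2]+np.pi/2)
im=np.hstack([cv2.imread('pics/t1.png')[130:330,150:350],cv2.imread('pics/s1.png')[100:300,100:300]])
cv2.imwrite('pics/c1.png',cv2.resize(im,None,fx=2,fy=2))
```

```text
[1.20439377 0.39077309 0.72408158]
[ 401.35702994 -155.21099455    8.        ]
pos [ 404.6 -141.6    9.9] yawz -1.553 d_tool mm [ 1.9 -3.5 13.5] u [ 0.0129 -0.0231  0.0903] turnx -0.015 n 1 t 3.4 bay [[-245.7   11.5]]
```

View pics/c1.png

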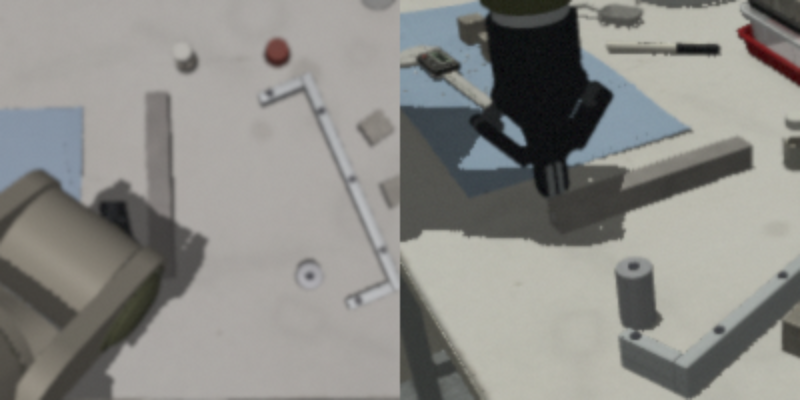

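Emit:
move_arm(targets=[[[0, 0, 0, 0.06, 0, 0, 0], [0, 0, 0, 0.05, 0, 0, 0], [0, 0, 0, 0.055, -0.06, 0, 0], [0, 0, 0, 0.055, -0.06, 0, 0], [0, 0, 0, 0.055, -0.06, 0, 0]]])

```text
time_s: 3.9
eef_pos: [405.9, -182.9, 8.7]
ee_rot: [0.55, 0.445, 0.549, -0.445]
force: [-0.6, 1.3, 1.1]
grip_width: -0.001
```

Emit:
move_arm(targets=[[[0, 0, 0, 0.055, -0.06, 0, 0], [0, 0, 0, 0.055, -0.06, 0, 0], [0, 0, 0, 0.055, -0.06, 0, 0], [0, 0, 0, 0.055, -0.06, 0, 0], [0, 0, 0, 0, 0, 0, 0]]])

```text
time_s: 4.4
eef_pos: [416.0, -214.9, 8.6]
ee_rot: [0.601, 0.373, 0.6, -0.373]
force: [-0.1, -0.7, 0.7]
grip_width: -0.003
```

```bash
cat >> h.py <<'E'
def look(tag,bar=None):
    snap("top",f"t{tag}.png");snap("scene",f"s{tag}.png")
    p,R,s=tool(); yaw=np.arctan2(R[1,2],R[0,2])
    print("t",s['time_s'],"F",s['force'].round(1),"pos",p.round(1),"bay",w2b(p).round(1),"yawz",round(yaw,3),"bay yaw deg",np.degrees(yaw-b[2]).round(1))
    P=baypolys(b)
    if bar is not None: P=P+[barpoly(bar)]
    overlay("top",f"t{tag}.png","oa.png",P,(130,300,190,390),2); overlay("scene",f"s{tag}.png","ob.png",P,(110,310,160,360),2)
    A=cv2.imread('pics/oa.png');B=cv2.imread('pics/ob.png'); h=max(len(A),len(B))
    f=lambda I:cv2.copyMakeBorder(I,0,h-len(I),0,0,cv2.BORDER_CONSTANT)
    cv2.imwrite(f'pics/l{tag}.png',np.hstack([f(A),f(B)]))
E
python3 -c "
from h import *
look('2')"
```

```text
t 4.5 F [ 0.1 -0.4 -0.1] pos [ 415.5 -213.7    8.3] bay [[-174.8   -5.9]] yawz -1.114 bay yaw deg 3.8
```

View pics/l2.png

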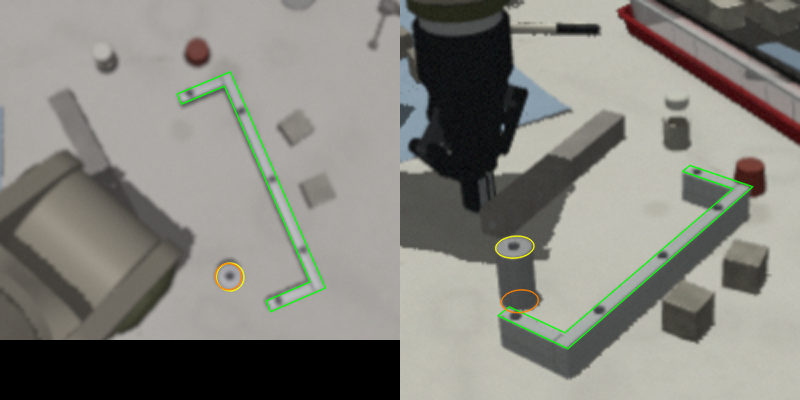

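```bash
cat > v.py <<'E'
from h import *
import sys
tag=sys.argv[1]; s=float(sys.argv[2]); 
p,R,_=tool()
c=p+23.5*R[:,2]+s*R[:,1]; yaw=np.arctan2(R[1,1],R[0,1])
bar=[c[0],c[1],yaw]; print(bar, w2b(c))
look(tag,bar)
E
python3 v.py 3 83
```

```text
[np.float64(500.4010420798219), np.float64(-198.17961984785128), np.float64(0.4568734964427961)] [[-156.84005444   78.5203437 ]]
t 4.6 F [ 0.3  0.  -0.2] pos [ 415.4 -213.2    8.1] bay [[-175.3   -5.8]] yawz -1.113 bay yaw deg 3.9
```

View pics/l3.png

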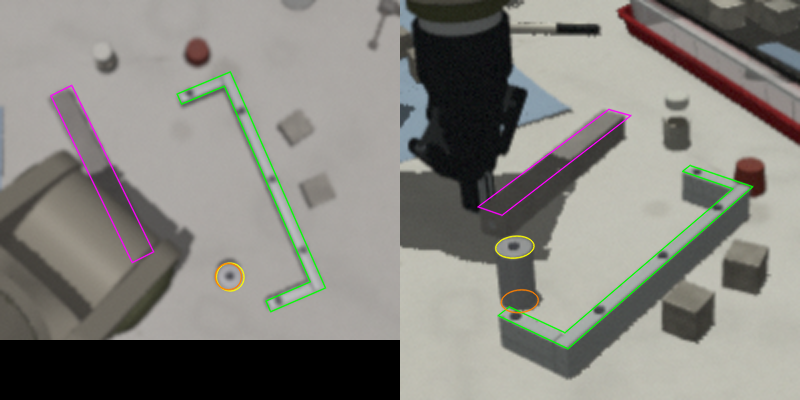

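Emit:
move_arm(targets=[[[0, 0, 0, 0.055, -0.06, 0, 0], [0, 0, 0, 0.055, -0.06, 0, 0], [0, 0, 0, 0.055, -0.06, 0, 0], [0, 0, 0, 0.055, -0.06, 0, 0], [0, 0, 0, 0.055, -0.06, 0, 0]]])

```text
time_s: 5.1
eef_pos: [438.1, -247.4, 7.9]
ee_rot: [0.652, 0.274, 0.652, -0.274]
force: [-0.7, 0.5, 1.2]
grip_width: -0.002
```

Emit:
move_arm(targets=[[[0, 0, 0, 0.055, -0.06, 0, 0], [0, 0, 0, 0.055, -0.06, 0, 0], [0, 0, 0, 0, 0, 0, 0]]])

```text
time_s: 5.4
eef_pos: [450.5, -259.3, 7.9]
ee_rot: [0.668, 0.233, 0.667, -0.233]
force: [0.4, 0.3, -0.8]
grip_width: 0.003
```

```bash
python3 v.py 4 77
```

```text
[np.float64(516.8160244223028), np.float64(-213.61380725778912), np.float64(0.8989234017953222)] [[-136.31777568   87.82098137]]
t 5.5 F [0.6 0.6 0.4] pos [ 449.9 -258.6    7.7] bay [[-120.2    8.8]] yawz -0.674 bay yaw deg 29.0
```

View pics/l4.png

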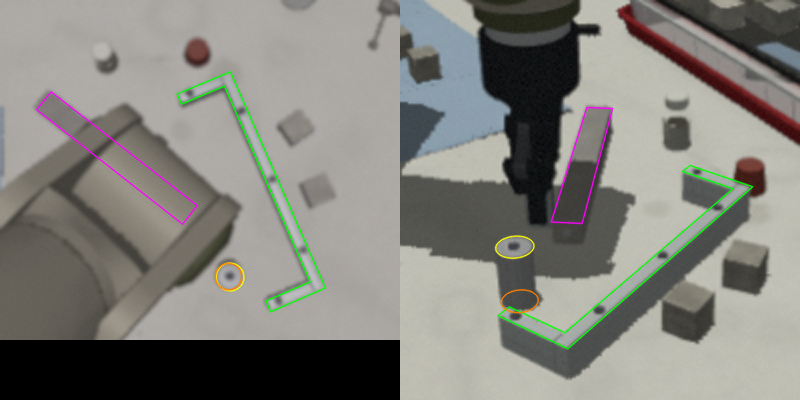

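Emit:
move_arm(targets=[[[0, 0, 0, -0.1, 0, 0, 0], [0, -0.32, 0, 0, 0, 0, 0], [0, -0.2, 0.2, 0.08, 0, 0, 0], [0, 0, 0.3, 0.08, 0, 0, 0], [0, 0, 0.3, 0.08, 0, 0, 0]]])

```text
time_s: 6.0
eef_pos: [542.3, -177.2, 87.1]
ee_rot: [0.668, 0.234, 0.666, -0.234]
force: [0.5, -1.6, -0.7]
grip_width: -0.001
```

Emit:
move_arm(targets=[[[0, 0, 0.3, 0.017, 0, 0, 0], [0, 0, 0.313, 0, 0, 0, 0], [0, 0.2, 0, 0, 0, 0, 0], [0, 0.32, 0, 0, 0, 0, 0], [0, 0, 0, 0, 0, 0, 0]]])

```text
time_s: 6.5
eef_pos: [597.9, -106.2, 3.3]
ee_rot: [0.665, 0.233, 0.67, -0.233]
force: [-0.7, 0.2, 0.2]
grip_width: 0.001
```

```bash
cat > v2.py <<'E'
from h import *
import sys
tag=sys.argv[1]; bx,by,tilt=map(float,sys.argv[2:5])
c=b2w(bx,by); np.save('bar.npy',[c[0],c[1],b[2]+np.pi/2+np.radians(tilt)]); look(tag,np.load('bar.npy'))
p,R,s=tool(); c=np.r_[c[:2],8]
print("finger rel bar centre in tool axes",(R.T@(p-c)).round(1))
E
python3 v2.py 5 -136.3 87.8 29
```

```text
t 6.6 F [0.6 0.3 1.5] pos [ 600.1 -107.6    8.4] bay [[-202.6  205.2]] yawz -0.673 bay yaw deg 29.1
finger rel bar centre in tool axes [ -0.4 134.8  -0.9]
```

View pics/l5.png

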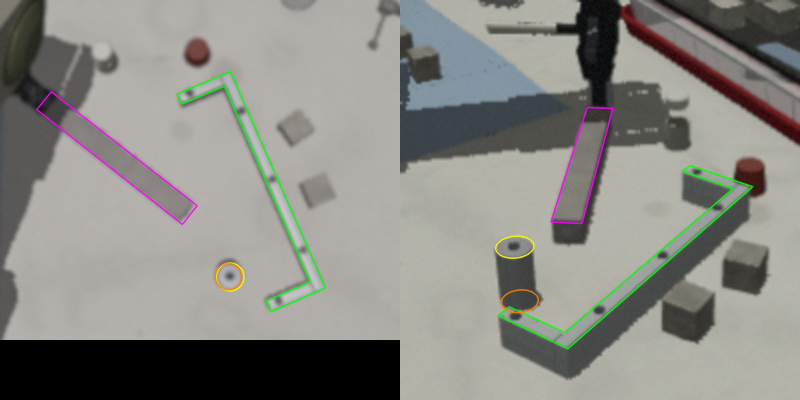

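Emit:
move_arm(targets=[[[0, 0, -0.06, 0, 0, 0, 0], [0, 0, -0.06, 0, 0, 0, 0], [0, 0, -0.05, 0, 0, 0, 0], [0, 0, -0.05, 0, 0, 0, 0], [0, 0, -0.05, 0, 0, 0, 0]]])

```text
time_s: 7.1
eef_pos: [575.1, -140.0, 8.4]
ee_rot: [0.668, 0.233, 0.667, -0.233]
force: [2.1, 1.7, 2.4]
grip_width: 0.001
```

Emit:
move_arm(targets=[[[0, 0, -0.05, 0, 0, 0, 0], [0, 0, -0.03, 0, 0, 0, 0], [0, 0, 0, 0, 0, 0, 0]]])

```text
time_s: 7.4
eef_pos: [567.1, -149.4, 7.6]
ee_rot: [0.667, 0.233, 0.668, -0.233]
force: [0.5, 0.1, -0.1]
grip_width: -0.001
```

```bash
python3 v2.py 6 -119.3 57.2 29
```

```text
t 7.5 F [ 0.1 -0.1 -0.2] pos [ 567.3 -148.9    7.4] bay [[-176.9  159.2]] yawz -0.672 bay yaw deg 29.1
finger rel bar centre in tool axes [  0.5 117.1  -0.7]
```

View pics/l6.png

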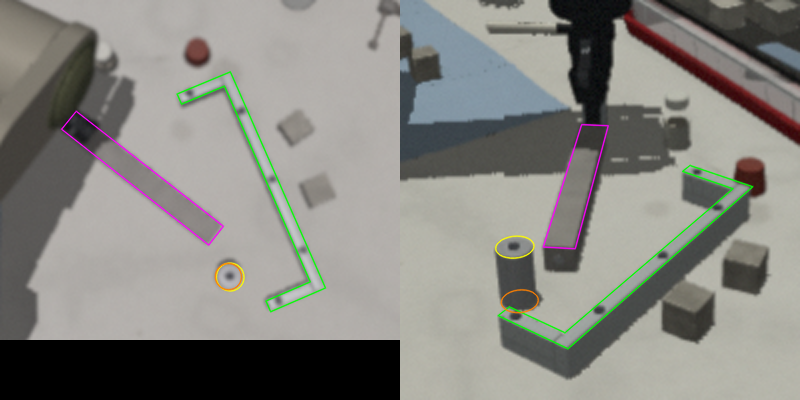

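Emit:
move_arm(targets=[[[0, 0, 0.1, 0, 0, 0, 0], [0, 0, 0, -0.28, 0, 0, 0], [0, 0, -0.3, 0, 0, 0, 0], [0, 0, -0.3, 0, 0, 0, 0], [0, 0, -0.28, 0, 0, 0, 0]]])

```text
time_s: 8.0
eef_pos: [461.7, -214.3, 7.8]
ee_rot: [0.668, 0.232, 0.668, -0.232]
force: [0.1, -1.1, -1.3]
grip_width: -0.001
```

Emit:
move_arm(targets=[[[0, 0, 0, 0.06, 0, 0, 0], [0, 0, 0, 0.05, 0, 0, 0], [0, 0, 0, 0.05, 0, 0, 0], [0, 0, 0, 0.05, 0, 0, 0], [0, 0, 0, 0.05, 0, 0, 0]]])

```text
time_s: 8.5
eef_pos: [493.5, -237.9, 7.6]
ee_rot: [0.668, 0.233, 0.668, -0.232]
force: [-1.1, 1.6, 0.2]
grip_width: 0.002
```

```bash
python3 v.py 7 0
```

```text
[np.float64(511.9310599111282), np.float64(-252.44857177712572), np.float64(0.9006794112439998)] [[-102.26936043   68.51535441]]
t 8.6 F [-0.2  0.5 -0. ] pos [ 493.8 -238.7    7.7] bay [[-121.9   56.9]] yawz -0.671 bay yaw deg 29.2
```

View pics/l7.png

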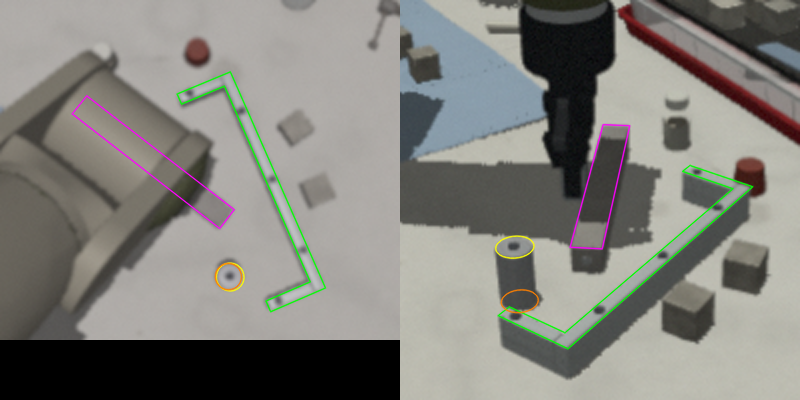

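Emit:
move_arm(targets=[[[0, 0, 0, 0.05, 0, 0, 0], [0, 0, 0, 0.05, 0, 0, 0], [0, 0, 0, 0.02, 0, 0, 0], [0, 0, 0, 0, 0, 0, 0]]])

```text
time_s: 9.0
eef_pos: [507.1, -250.1, 7.8]
ee_rot: [0.668, 0.233, 0.667, -0.233]
force: [-0.3, 0.8, 0.3]
grip_width: 0.004
```

```bash
python3 v.py 8 -2
```

```text
[np.float64(524.2704921386584), np.float64(-266.3193326804313), np.float64(0.8990453103524778)] [[-84.74472516  74.64289506]]
t 9.1 F [-0.3 -0.4 -0.6] pos [ 506.8 -249.8    7.8] bay [[-106.7   64.7]] yawz -0.672 bay yaw deg 29.1
```

View pics/l8.png

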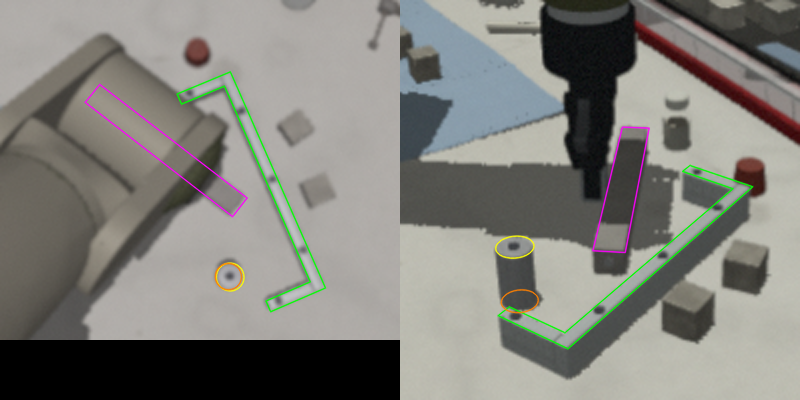

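Emit:
move_arm(targets=[[[0, 0, 0, -0.14, 0, 0, 0], [0, 0, 0.3, 0, 0, 0, 0], [0, 0, 0.3, 0, 0, 0, 0], [0, 0, 0.28, 0, 0, 0, 0], [0, 0, 0, 0.29, 0, 0, 0]]])

```text
time_s: 9.6
eef_pos: [607.0, -153.8, 7.7]
ee_rot: [0.667, 0.231, 0.669, -0.23]
force: [0.6, -0.7, -0.5]
grip_width: 0.003
```

```bash
python3 v2.py 9 -84.7 74.6 29
```

```text
t 9.7 F [-1.   0.3  0.4] pos [ 609.7 -161.8    8.3] bay [[-148.9  193.5]] yawz -0.671 bay yaw deg 29.2
finger rel bar centre in tool axes [ -0.2 135.1   2. ]
```

View pics/l9.png

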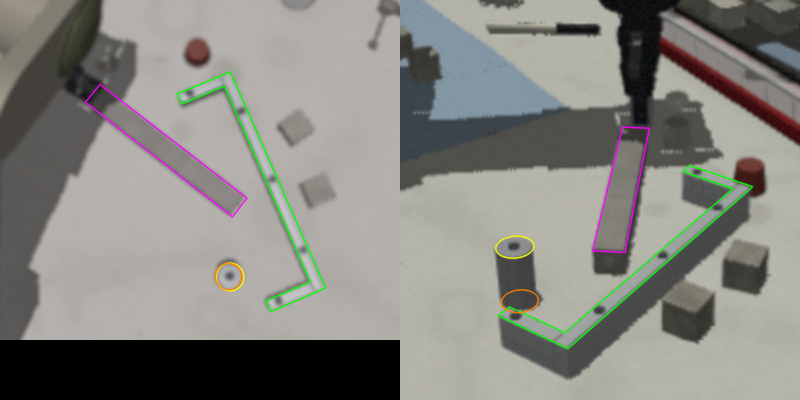

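Emit:
move_arm(targets=[[[0, 0, -0.06, -0.01, 0, 0, 0], [0, 0, -0.06, 0, 0, 0, 0], [0, 0, -0.05, 0, 0, 0, 0], [0, 0, -0.05, 0, 0, 0, 0], [0, 0, -0.05, 0, 0, 0, 0]]])

```text
time_s: 10.2
eef_pos: [579.3, -191.7, 7.9]
ee_rot: [0.668, 0.233, 0.668, -0.233]
force: [0.9, 0.1, -0.9]
grip_width: -0.002
```

Emit:
move_arm(targets=[[[0, 0, -0.05, 0, 0, 0, 0], [0, 0, -0.05, 0, 0, 0, 0], [0, 0, -0.03, 0, 0, 0, 0], [0, 0, 0, 0, 0, 0, 0]]])

```text
time_s: 10.6
eef_pos: [567.6, -207.0, 7.9]
ee_rot: [0.668, 0.233, 0.668, -0.233]
force: [-0.7, -0.3, -0.5]
grip_width: 0.005
```

```bash
python3 v2.py 10 -64.3 38 29
```

```text
t 10.7 F [ 0.1  0.5 -0.5] pos [ 567.9 -206.5    7.8] bay [[-123.4  137.8]] yawz -0.672 bay yaw deg 29.1
finger rel bar centre in tool axes [  0.2 115.9  -3.1]
```

View pics/l10.png

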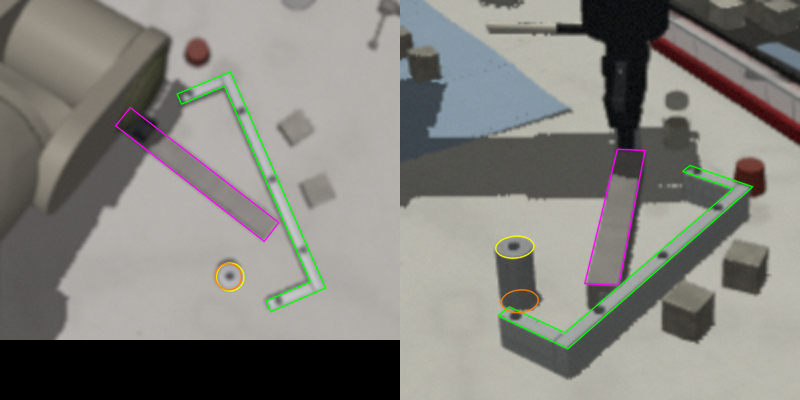

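Emit:
move_arm(targets=[[[0, 0, -0.05, 0, 0, 0, 0], [0, 0, -0.05, 0, 0, 0, 0], [0, 0, -0.05, 0, 0.015, 0, 0], [0, 0, -0.05, 0, 0.015, 0, 0], [0, 0, 0, 0, 0, 0, 0]]])

```text
time_s: 11.2
eef_pos: [548.4, -230.9, 7.8]
ee_rot: [0.664, 0.244, 0.664, -0.244]
force: [-1.0, 0.7, -0.5]
grip_width: 0.001
```

```bash
python3 v2.py 11 -49 13 27.5
```

```text
t 11.3 F [-0.4  0.3  0.6] pos [ 548.9 -230.2    7.8] bay [[-108.8  111.2]] yawz -0.704 bay yaw deg 27.3
finger rel bar centre in tool axes [  0.2 114.7  -8.1]
```

View pics/l11.png

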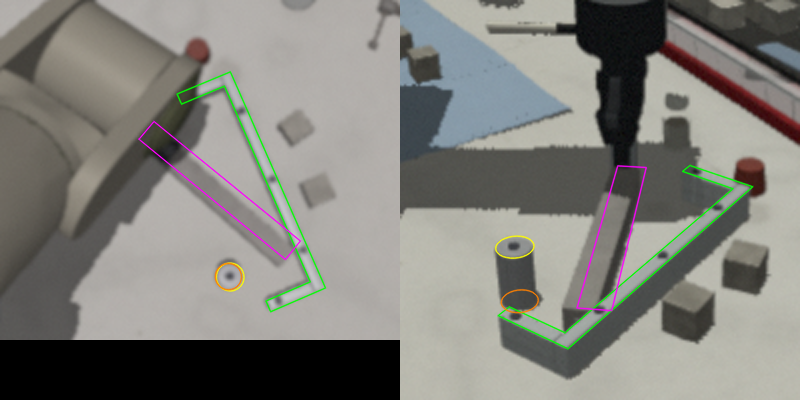

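```bash
python3 v2.py 12 -57 9 24
```

```text
t 11.4 F [-0.3 -1.1 -0.4] pos [ 549.2 -229.8    7.8] bay [[-109.   111.6]] yawz -0.703 bay yaw deg 27.3
finger rel bar centre in tool axes [  0.2 115.    0.9]
```

View pics/l12.png

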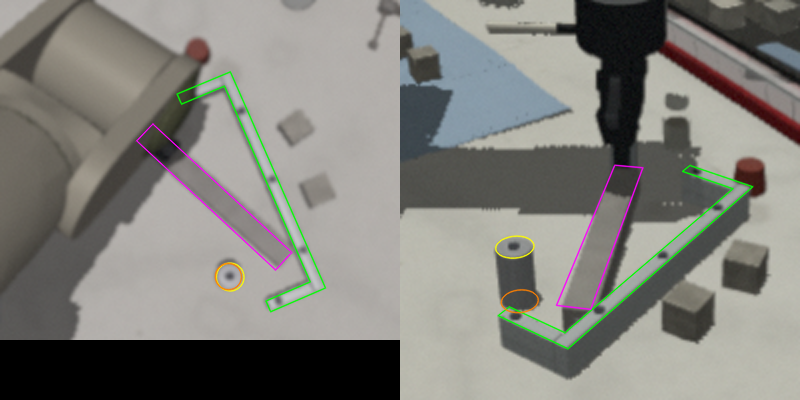

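Emit:
move_arm(targets=[[[0, 0, -0.04, 0, 0.03, 0, 0], [0, 0, -0.04, 0, 0.03, 0, 0], [0, 0, 0, 0, 0, 0, 0]]])

```text
time_s: 11.7
eef_pos: [540.8, -239.5, 7.8]
ee_rot: [0.656, 0.265, 0.656, -0.265]
force: [-0.7, 0.1, 0.6]
grip_width: -0.001
```

```bash
python3 v2.py 13 -51 -2 23
```

```text
t 11.8 F [-0.6  0.7  0.1] pos [ 541.1 -239.1    7.8] bay [[-103.5  100.5]] yawz -0.766 bay yaw deg 23.7
finger rel bar centre in tool axes [  0.2 115.   -6.8]
```

View pics/l13.png

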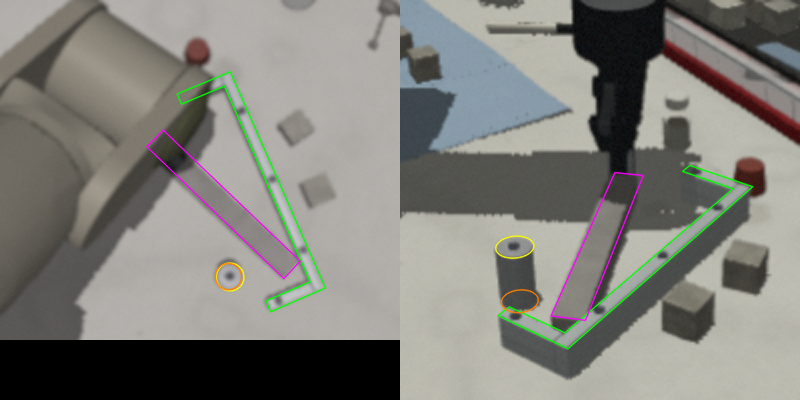

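Emit:
move_arm(targets=[[[0, 0, 0.12, 0, 0, 0, 0], [0, 0, 0, -0.28, 0, 0, 0], [0, 0, -0.3, 0, 0, 0, 0], [0, 0, -0.1, 0.03, 0, 0, 0], [0, 0, 0, 0.06, 0, 0, 0]]])

```text
time_s: 12.3
eef_pos: [490.9, -250.9, 8.1]
ee_rot: [0.656, 0.265, 0.656, -0.265]
force: [1.5, -0.9, 0.1]
grip_width: 0.004
```

```bash
python3 v2.py 14 -53 -2 23
```

```text
t 12.4 F [-0.7  1.  -0. ] pos [ 492.9 -250.5    8.1] bay [[-111.3   51.6]] yawz -0.767 bay yaw deg 23.7
finger rel bar centre in tool axes [ -0.1  72.5 -31.9]
```

View pics/l14.png

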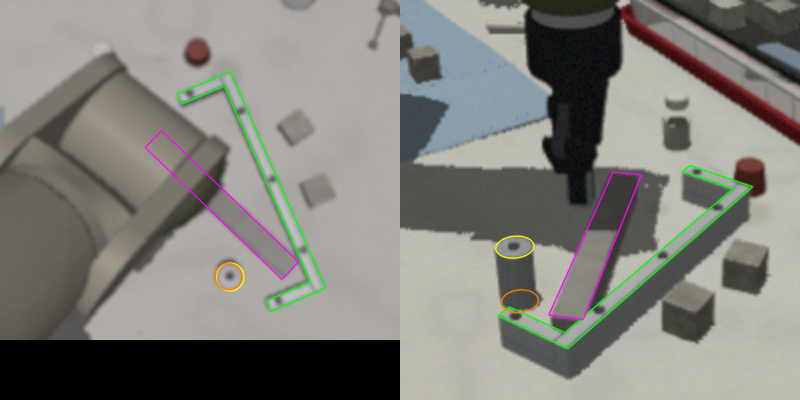

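Emit:
move_arm(targets=[[[0, 0, 0, 0.055, 0, 0, 0], [0, 0, 0, 0.05, 0.06, 0, 0], [0, 0, 0, 0.05, 0.06, 0, 0], [0, 0, 0, 0.05, 0.06, 0, 0], [0, 0, 0, 0, 0, 0, 0]]])

```text
time_s: 12.9
eef_pos: [513.8, -271.8, 7.7]
ee_rot: [0.628, 0.325, 0.628, -0.325]
force: [1.1, -1.0, 0.4]
grip_width: -0.004
```

```bash
python3 v.py 15 -75
```

```text
[np.float64(466.24057614975396), np.float64(-334.32108660261355), np.float64(0.6164950216655326)] [[-43.96519474  -4.91048064]]
t 13.0 F [-0.   0.1 -0.3] pos [ 513.1 -271.2    7.6] bay [[-84.5  62.4]] yawz -0.952 bay yaw deg 13.1
```

View pics/l15.png

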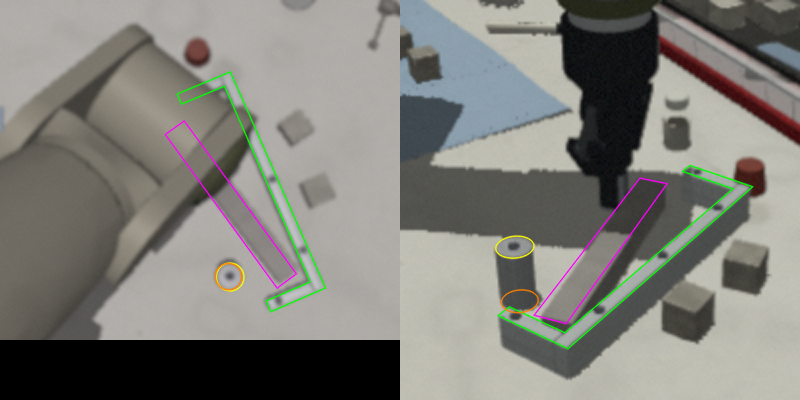

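Emit:
move_arm(targets=[[[0, 0, 0, 0.05, 0.06, 0, 0], [0, 0, 0, 0.05, 0.06, 0, 0], [0, 0, 0, 0.05, 0.06, 0, 0], [0, 0, 0, 0, 0, 0, 0]]])

```text
time_s: 13.4
eef_pos: [524.8, -290.9, 7.7]
ee_rot: [0.595, 0.382, 0.595, -0.382]
force: [-0.6, 0.6, 0.1]
grip_width: 0.001
```

```bash
python3 v.py 16 -72
```

```text
[np.float64(469.0873568716395), np.float64(-342.20791212273116), np.float64(0.4285783599750434)] [[-35.58853352  -5.28159262]]
t 13.5 F [-0.4 -0.8 -1.1] pos [ 524.4 -290.3    7.7] bay [[-62.5  65.6]] yawz -1.14 bay yaw deg 2.3
```

View pics/l16.png

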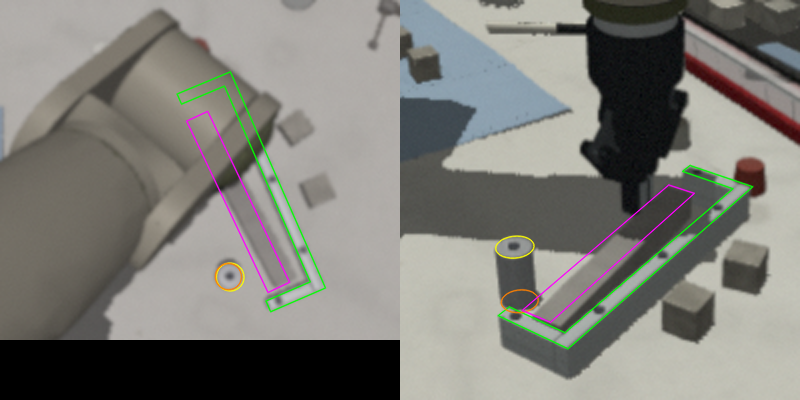

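Emit:
move_arm(targets=[[[0, 0, 0, 0.04, 0.02, 0, 0], [0, 0, 0, 0.04, 0.018, 0, 0], [0, 0, 0, 0.04, 0, 0, 0], [0, 0, 0, 0, 0, 0, 0]]])

```text
time_s: 13.9
eef_pos: [531.9, -308.2, 7.8]
ee_rot: [0.587, 0.394, 0.587, -0.394]
force: [0.1, -0.4, -0.3]
grip_width: -0.003
```

```bash
python3 v.py 17 -69
```

```text
[np.float64(476.95163824502333), np.float64(-356.03316144146845), np.float64(0.387908058797126)] [[-19.81017035  -3.2746806 ]]
t 14.0 F [-0.  -0.8 -0.2] pos [ 531.7 -307.5    7.7] bay [[-43.9  65.8]] yawz -1.183 bay yaw deg -0.1
```

View pics/l17.png

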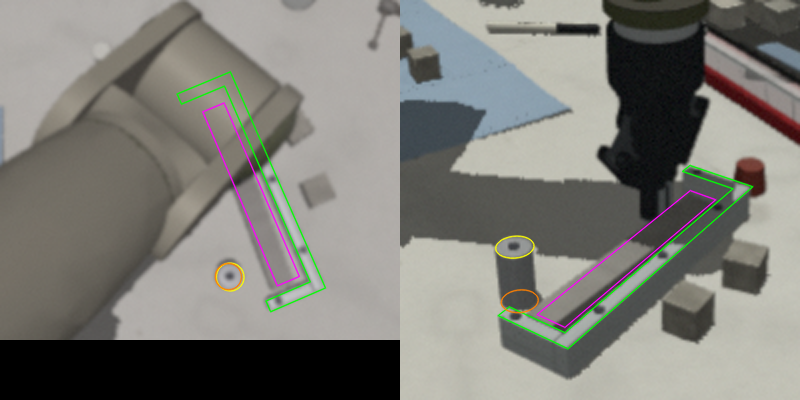

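Emit:
move_arm(targets=[[[0, 0, 0, 0.04, 0, 0, 0], [0, 0, 0, -0.15, 0, 0, 0], [0, 0, -0.3, 0, 0, 0, 0], [0, 0, -0.3, 0, 0, 0, 0], [0, 0, 0, 0, 0, 0, 0]]])

```text
time_s: 14.5
eef_pos: [438.8, -327.6, 7.8]
ee_rot: [0.586, 0.395, 0.587, -0.395]
force: [0.7, -0.3, -0.5]
grip_width: -0.002
```

```bash
python3 v2.py 18 -17 -3 -3
```

```text
t 14.6 F [-0.2  0.1  0.6] pos [ 442.  -326.8    8.1] bay [[-60.1 -24.5]] yawz -1.184 bay yaw deg -0.2
finger rel bar centre in tool axes [ -0.2 -21.7 -43. ]
```

View pics/l18.png

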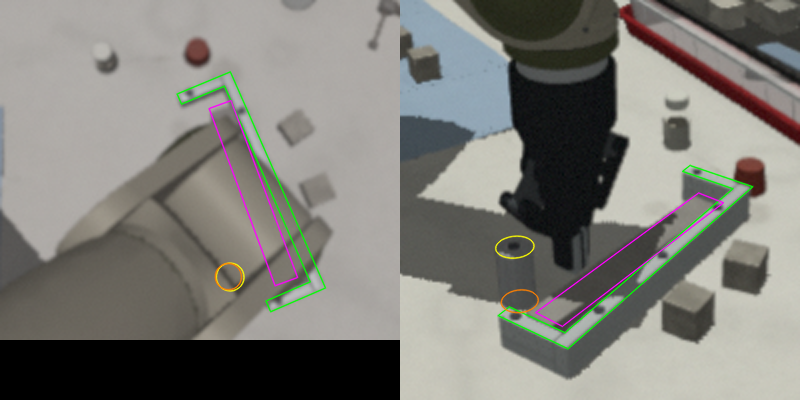

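Emit:
move_arm(targets=[[[0, 0, 0, 0.06, 0, 0, 0], [0, 0, 0, 0.04, 0, 0, 0], [0, 0, 0, 0.03, 0, 0, 0], [0, 0, 0, 0.015, 0, 0, 0], [0, 0, 0, 0, 0, 0, 0]]])

```text
time_s: 15.1
eef_pos: [450.7, -346.3, 7.7]
ee_rot: [0.587, 0.394, 0.587, -0.394]
force: [0.5, 0.6, 0.1]
grip_width: 0.003
```

```bash
python3 v2.py 19 -14 -3 0
```

```text
t 15.2 F [-0.2 -0.  -0.3] pos [ 450.5 -346.2    7.7] bay [[-38.9 -24. ]] yawz -1.183 bay yaw deg -0.1
finger rel bar centre in tool axes [  0.3 -21.  -24.9]
```

View pics/l19.png

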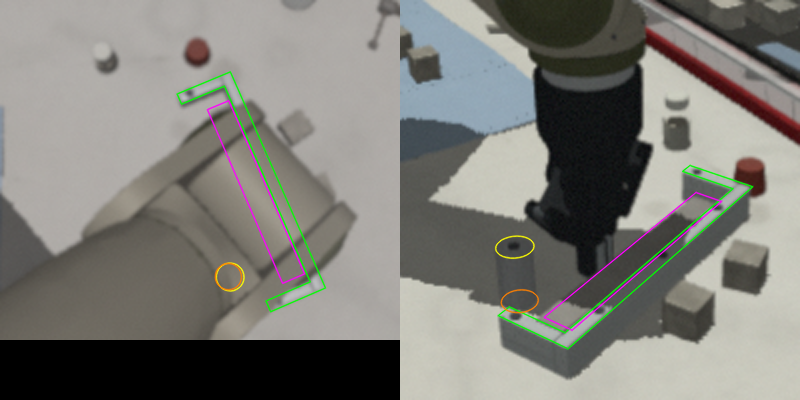

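Emit:
move_arm(targets=[[[0, 0, 0, 0.015, 0, 0, 0], [0, 0, 0, 0, 0, 0, 0]]])

```text
time_s: 15.4
eef_pos: [451.2, -348.4, 7.8]
ee_rot: [0.587, 0.394, 0.587, -0.394]
force: [-1.0, 0.1, 0.1]
grip_width: 0.0
```

Emit:
move_arm(targets=[[[0, 0, 0, 0.015, 0, 0, 0], [0, 0, 0, 0, 0, 0, 0]]])

```text
time_s: 15.6
eef_pos: [451.5, -349.1, 7.7]
ee_rot: [0.586, 0.395, 0.588, -0.394]
force: [-2.9, 6.5, 5.9]
grip_width: -0.003
```

```bash
python3 v2.py 20 -12.5 -3 0
```

```text
t 15.7 F [-3.2  7.   5.7] pos [ 451.5 -349.2    7.7] bay [[-35.8 -24.1]] yawz -1.183 bay yaw deg -0.1
finger rel bar centre in tool axes [  0.4 -21.2 -23.3]
```

Emit:
move_arm(targets=[[[0, 0, 0, -0.1, 0, 0, 0], [0, 0, 0.3, 0, 0, 0, 0], [0, 0, 0.25, 0, 0, 0, 0], [0, 0, 0, 0.05, 0, 0, 0], [0, 0, 0, 0.03, 0, 0, 0]]])

```text
time_s: 16.2
eef_pos: [527.8, -316.6, 7.7]
ee_rot: [0.587, 0.394, 0.587, -0.394]
force: [-0.4, 0.1, -0.3]
grip_width: 0.004
```

Emit:
move_arm(targets=[[[0, 0, 0, 0.01, 0, 0, 0], [0, 0, 0, 0, 0, 0, 0]]])

```text
time_s: 16.4
eef_pos: [527.1, -318.1, 7.7]
ee_rot: [0.587, 0.395, 0.587, -0.394]
force: [-0.2, 1.5, -1.0]
grip_width: 0.002
```

```bash
python3 v2.py 21 -12.5 -3 0
```

```text
t 16.5 F [-1.3  1.4 -1. ] pos [ 527.1 -318.1    7.7] bay [[-35.8  57.6]] yawz -1.184 bay yaw deg -0.2
finger rel bar centre in tool axes [  0.3  60.5 -23.5]
```

View pics/l21.png

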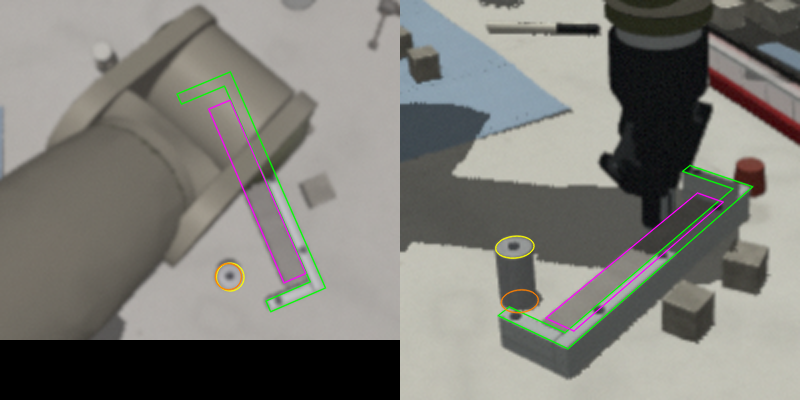

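Emit:
move_arm(targets=[[[0, 0, 0, 0.01, 0, 0, 0], [0, 0, 0, 0, 0, 0, 0]]])

```text
time_s: 16.7
eef_pos: [527.1, -318.1, 7.7]
ee_rot: [0.585, 0.395, 0.588, -0.394]
force: [-5.4, 7.6, 5.6]
grip_width: 0.002
```

Emit:
move_arm(targets=[[[0, 0, 0, -0.11, 0, 0, 0], [0, 0, -0.3, 0, 0, 0, 0], [0, 0, -0.3, 0, 0, 0, 0], [0, 0, -0.08, 0, 0, 0, 0], [0, 0, 0, 0.08, 0, 0, 0]]])

```text
time_s: 17.2
eef_pos: [430.4, -354.1, 8.0]
ee_rot: [0.586, 0.395, 0.587, -0.395]
force: [0.3, -0.3, 1.5]
grip_width: 0.002
```

Emit:
move_arm(targets=[[[0, 0, 0, 0.02, 0, 0, 0], [0, 0, 0, 0, 0, 0, 0]]])

```text
time_s: 17.4
eef_pos: [433.5, -356.5, 7.8]
ee_rot: [0.587, 0.394, 0.587, -0.394]
force: [0.7, 0.4, -0.4]
grip_width: 0.003
```

```bash
python3 v2.py 22 -12.5 -3 0
```

```text
t 17.5 F [ 0.9  0.2 -0.3] pos [ 433.8 -356.3    7.8] bay [[-36.  -43.3]] yawz -1.182 bay yaw deg -0.1
finger rel bar centre in tool axes [  0.2 -40.4 -23.4]
```

Emit:
move_arm(targets=[[[0, 0, 0, 0.01, 0, 0, 0], [0, 0, 0, 0, 0, 0, 0]]])

```text
time_s: 17.7
eef_pos: [433.8, -356.4, 7.7]
ee_rot: [0.586, 0.394, 0.588, -0.394]
force: [-2.3, 6.4, 5.3]
grip_width: 0.002
```

Emit:
move_arm(targets=[[[0, 0, 0, 0.01, 0, 0, 0], [0, 0, 0, 0, 0, 0, 0]]])

```text
time_s: 17.9
eef_pos: [433.8, -356.4, 7.7]
ee_rot: [0.585, 0.395, 0.589, -0.393]
force: [-6.6, 13.3, 10.9]
grip_width: -0.002
```

Emit:
move_arm(targets=[[[0, 0, 0.03, -0.07, 0, 0, 0], [0, -0.3, 0.03, 0, 0, 0, 0], [0, -0.32, 0, 0, 0, 0, 0], [0, -0.32, 0, 0, 0, 0, 0], [0, -0.3, 0, 0, 0, 0, 0]]])

```text
time_s: 18.4
eef_pos: [439.2, -345.5, 196.2]
ee_rot: [0.588, 0.394, 0.587, -0.394]
force: [1.0, -1.4, -0.2]
grip_width: 0.002
```

Emit:
move_arm(targets=[[[0, 0, 0, -0.33, 0, 0, 0], [0, 0, 0, -0.33, 0, 0, 0], [0, 0, 0, -0.33, 0, 0, 0], [0, 0, 0, -0.33, 0, 0, 0], [0, 0, 0, 0, 0, 0, 0]]])

```text
time_s: 18.9
eef_pos: [362.2, -158.3, 193.7]
ee_rot: [0.587, 0.393, 0.588, -0.393]
force: [0.7, -0.2, -0.2]
grip_width: -0.001
```

```bash
python3 v2.py 23 -12.5 -3 0; python3 -c "
from h import *
bar=np.load('bar.npy')
overlay('top','t23.png','fin.png',[barpoly(bar)],(130,290,220,380),4)"
```

```text
t 19.0 F [ 0.3 -0.2 -0.1] pos [ 364.3 -162.2  194.3] bay [[-241.9  -33.7]] yawz -1.181 bay yaw deg -0.1
finger rel bar centre in tool axes [-186.8  -30.7 -229. ]
```

View pics/l23.png

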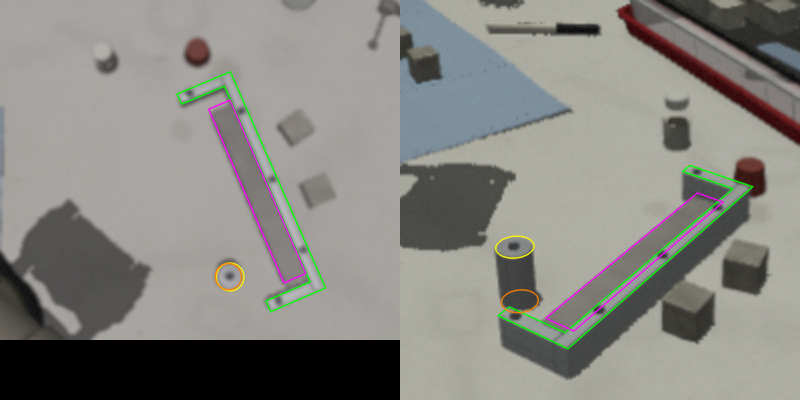

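View pics/fin.png

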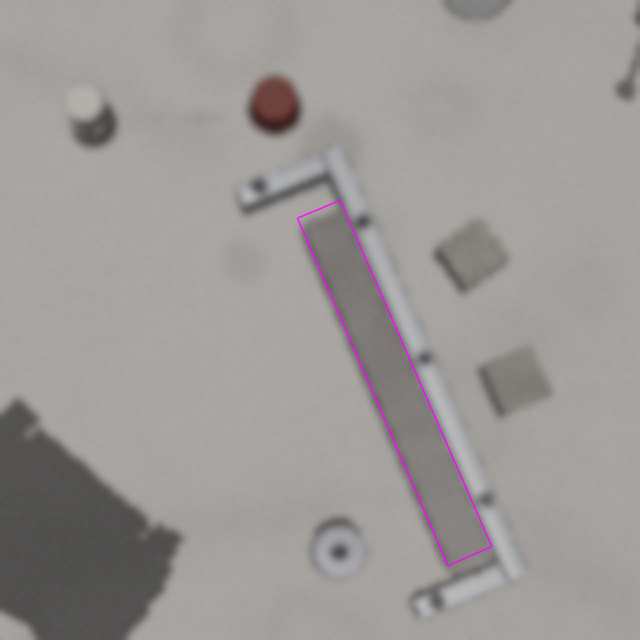

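```bash
python3 -c "
from h import *
a=cv2.imread('pics/top0.png');c=cv2.imread('pics/t23.png')
for n,(r0,r1,c0,c1) in dict(vial=(145,172,230,255),bung=(145,165,278,300),cubes=(180,240,325,362)).items():
    print(n,np.abs(a[r0:r1,c0:c1].astype(int)-c[r0:r1,c0:c1]).mean())
print(ctrl.finish_job())"
```

```text
vial 2.1254320987654323
bung 1.9212121212121211
cubes 2.086936936936937
the job is handed in; nothing more can be done
None
```

The mortar bar is home: it lies flat behind the post, flush along the bay's back fence. The job was handed in at about 19 s of the 72 s allowed. No verdict was reported, so the checks below are my own.

With the gripper shut, I pushed the near end round to angle the bar. Then I pushed the far end, the middle and the far end again to take it past the post. Last, I swung the far end in and pressed the bar against the fence at both ends. The bar was never gripped or lifted.

- **Position:** in the last picture the bar matches a pose of x about -12.5 mm, y about -3 to -6 mm, with no visible tilt. With the bar against the fence, the finger stopped at nearly the same x at two places along the bar (-35.8 mm at y = +57, -36.0 mm at y = -43). This puts the bar parallel to the fence within a few thousandths of a radian.
- **Forces:** the highest wrist-force reading was about 18 N, during the last press on the fence. Otherwise readings were about 10 N at most.
- **Bystanders:** comparing the first and last top pictures, the areas round both cubes, the bung and the vial differ only by image noise. None of them appears to have moved.
- **Robot:** it is clear of everything, with the fingertips about 190 mm above the worktop.

No check failed. The fit of the bay to the camera pictures was only good to about 2–3 mm.

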